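Pack the filled sediment samples

ROBOT

A 7-joint arm with a two-finger parallel gripper is mounted at the origin on the work surface. World frame = base frame: x ahead of the robot, y to its left, z up, the work surface at z = 0. Lengths are in m, angles in rad, forces in N, time in s.
With the tool pointing down it reaches from about 0.4 to 0.85 m from the base axis. Payload 4.5 kg.
Tool frame: the origin (TCP) lies between the finger pads; the fingertips stand r.tip_reach ahead of it and the grasp point (between the pads) lies 3 mm ahead of it (r.tip_reach is the distance from the TCP to the fingertips, in m); z points along the fingers, y is the line along which they close (so a half turn about z gives the same grasp; the last joint's range is limited). The gripper opens to 88 mm and grips with 3 to 60 N. Pads are 18 mm wide; open, the fingers measure 123 mm over their backs; the gripper's body (75 mm by 187 mm) begins 45 mm behind the grasp point.
Start: joints at [-1.09, 0.689, -0.195, 1.565, 0.157, 0.902, -0.215], TCP at [0.27, 0.564, 0.261] pointing down, gripper open.
Joint ranges: [-3.01, 3.01], [-0.46, 2.08], [-1.47, 1.51], [0.13, 2.56], [-1, 4.14], [0.04, 2.09], [-2.66, 2.66]. Speed limits (rad/s): [2.57, 2.57, 3.14, 3.14, 3.14, 3.14, 3.14].

INTERFACE

Orientations are given as a unit quaternion [x, y, z, w].
In Python, from plant import r gives the robot as it stands.
- The arm moves only by the tool step_arm, never from a script. Its argument "motion" is a list of rows, each an object with "dp": the shift along the tool's x, y, z in mm, a list of three; "twist": the turn, a rotation vector about the tool's x, y, z in rad, a list of three; "hand": the opening, from -1 (shut) to 1 (fully open). In form: [{"dp": [dx, dy, dz], "twist": [rx, ry, rz], "hand": hand}, ...]. A call has 1 to 5 rows; each row is the pose to reach, as a shift and turn from the pose commanded when the call began, along the tool's axes at that moment; what a row does not reach only later rows make up. A row lasts 1/8 s, in which the tool goes at most 62.5 mm and 10.7 degrees, less where a joint would pass 70% of its speed; a pose out of reach is approached as far as the arm can. A call with a gripper value outside its range is refused whole. The fingers move at their own pace and stop on an object; "force" is the grip in N (left out, the last holds). Time passes only in rows, so rows that repeat a pose let the fingers close. It gives the time, the measured TCP pose, the force, the opening and the grip force at its end, in the units of the state.
- r.get_state(): the state, without advancing time (a new reading comes with each control period).
- r.snapshot(name): name is "scene" or "top" or "wrist"; returns a dict with "pixels" (400x640x3 uint8, red, green, blue), "depth" (400x640 float32, m along the optical axis (not along the pixel's ray), 0 where there is no reading), "fx", "fy", "cx", "cy" (pixels), "D" ([k1, k2, p1, p2, k3] as OpenCV has them; the pictures are not rectified), "xyz" and "orientation" of the camera in the world; the wrist camera has in their place "mount" (4x4, takes a point from camera to tool coordinates, whose origin is the TCP and whose axes are the flange's). Camera axes: x right, y down, z forward; pixel columns grow to the right and rows downward; lengths in m; the calibration is good to about 2 mm. A picture is of the moment at which its call begins: read the wrist's pose just before it.
- r.finish_job(): hands the job in; it is judged then, once.
Trained networks look in the newest picture that a camera, given by its name, has taken for a name from the list of things; names that differ only in an ending like _2 or _b are one class to them, and where a whole thing is asked for, a point or a joint stands for the part that bears it (a point fixed in the world has none). Each returns a list of dicts, best first, with "score" (0 to 1); they miss things now and then, are a little off and sometimes report something else, mostly with a low value. They report only what shows in the picture. A call takes as long as a camera call.
- r.search_frame(camera, thing): "at" ([x, y, z] in m, in the coordinates of the camera as it stood for that picture, good to about 4 mm: the middle of the surface that is visible of it).
The state is a dict: "clock": time; "q": joint angles; "qd": joint speeds; "joint_torque": joint torques, N m; "tool_pos": TCP position; "eef_rot": TCP orientation; "contact_force": force on the tool from outside, world axes, zero at the start; "moment": the same for the moment, N m; "opening": opening from 0.0 (shut) to 1.0 (fully open); "finger_force": force on a finger pad.
Only numpy, scipy, OpenCV 4.12 (cv2) and the standard library are available. Lean on these libraries where they do the work, as an engineer would, in place of code of your own. Each camera call takes 0.05 s, during which the arm holds its last target. There are 200 camera calls.

TASK

Some of the look-alike sample jars in the pocket tray are filled and some are empty: pick each one out and feel its weight. Stand the filled ones upright on the floor of the black carrying case with their caps pressed fully home, put the empty ones in the blue rinse tub, and only when all of them are sorted and capped, shut the case lid and press it down until it is fully home. Leave the tape, the dropper bottle and the wash bottle where they are; if a jar gets knocked or slips, put it right.

Things in the scene. Friction and masses are not known exactly. Their poses are not given: they have to be found in the camera images.
- tray: grey pocket tray, fixed, 250 x 160 mm, 14 mm high, flat on the bench. Origin at the centre of its underside. It has 6 rectangular pockets, 46 mm (tray x) by 64 mm (tray y), whose floors are 5 mm above the bench, centred at tray x = -90, 0, +90 mm and tray y = -38, +38 mm. Each jar starts in a pocket; some pockets are empty.
- case: black carrying case, fixed, open-topped box 145 mm (x) x 230 mm (y), 68 mm high, walls 6 mm, floor 6 mm thick. Origin at the centre of its underside. Front with two steel catches (look only) faces -x, lid hinged on its far (+x) rim. Stands to the left or right of the tray.
- lid (a joint): angle of the case lid, rad: 0 = fully closed, 1.57 = upright, 1.9 = leaning back (limit). It starts wide open. The hinge is stiff (about 0.4 N m of friction): the lid stays where it is left, and must be pushed over and pressed down until it meets the stop. Flat lid 145 x 230 mm, 8 mm thick, no handle. Wide open, its free edge stands about 210 mm above the bench.
- lid_hinge (a point): point on the lid's hinge line, middle of the far rim of the case, 68.5 mm above the bench. Hinge line runs along the case's y.
- lid_edge (a point): middle of the lid's free edge, on its outer face (the upper face when shut), 145 mm from the hinge line.
- tub: blue rinse tub, fixed, open-topped box 140 mm (x) x 240 mm (y), 45 mm high, walls and floor 5 mm. Origin at the centre of its underside. On the other side of the tray from the case.
- reagent: bystander: white dropper bottle with an orange nozzle, 36 mm across, 95 mm tall; origin at the centre of its underside
- tape: bystander: roll of grey tape lying flat, 120 mm across, 48 mm high; origin at the centre of its underside
- wash: bystander: white bottle with a blue cap, 60 mm across, 150 mm tall; origin at the centre of its underside
- jar1: sample jar, opaque white plastic: rectangular body 42 mm (its x) x 60 mm (its y), 34 mm high, a round grey push-on cap (37 mm across, 12 mm thick) on top, total height 51 mm with the cap proud, 46 mm with it home. Origin at the centre of its underside, z up. All jars look alike; a filled one weighs about 180 to 220 g, an empty one 40 to 55 g, and only lifting tells which. May be absent.
- cap1 (a joint): how far the cap of jar1 has been pressed down, m: 0 = 5 mm proud, 0.005 = fully home on the jar's shoulder. It starts partly proud, moves only under more than about 4 N and stays where it is left.
- jar2: sample jar, opaque white plastic: rectangular body 42 mm (its x) x 60 mm (its y), 34 mm high, a round grey push-on cap (37 mm across, 12 mm thick) on top, total height 51 mm with the cap proud, 46 mm with it home. Origin at the centre of its underside, z up. All jars look alike; a filled one weighs about 180 to 220 g, an empty one 40 to 55 g, and only lifting tells which. May be absent.
- cap2 (a joint): how far the cap of jar2 has been pressed down, m: 0 = 5 mm proud, 0.005 = fully home on the jar's shoulder. It starts partly proud, moves only under more than about 4 N and stays where it is left.
- jar3: sample jar, opaque white plastic: rectangular body 42 mm (its x) x 60 mm (its y), 34 mm high, a round grey push-on cap (37 mm across, 12 mm thick) on top, total height 51 mm with the cap proud, 46 mm with it home. Origin at the centre of its underside, z up. All jars look alike; a filled one weighs about 180 to 220 g, an empty one 40 to 55 g, and only lifting tells which. May be absent.
- cap3 (a joint): how far the cap of jar3 has been pressed down, m: 0 = 5 mm proud, 0.005 = fully home on the jar's shoulder. It starts partly proud, moves only under more than about 4 N and stays where it is left.
- jar4: sample jar, opaque white plastic: rectangular body 42 mm (its x) x 60 mm (its y), 34 mm high, a round grey push-on cap (37 mm across, 12 mm thick) on top, total height 51 mm with the cap proud, 46 mm with it home. Origin at the centre of its underside, z up. All jars look alike; a filled one weighs about 180 to 220 g, an empty one 40 to 55 g, and only lifting tells which. May be absent.
- cap4 (a joint): how far the cap of jar4 has been pressed down, m: 0 = 5 mm proud, 0.005 = fully home on the jar's shoulder. It starts partly proud, moves only under more than about 4 N and stays where it is left.
- jar5: sample jar, opaque white plastic: rectangular body 42 mm (its x) x 60 mm (its y), 34 mm high, a round grey push-on cap (37 mm across, 12 mm thick) on top, total height 51 mm with the cap proud, 46 mm with it home. Origin at the centre of its underside, z up. All jars look alike; a filled one weighs about 180 to 220 g, an empty one 40 to 55 g, and only lifting tells which. May be absent.
- cap5 (a joint): how far the cap of jar5 has been pressed down, m: 0 = 5 mm proud, 0.005 = fully home on the jar's shoulder. It starts partly proud, moves only under more than about 4 N and stays where it is left.
- jar6: sample jar, opaque white plastic: rectangular body 42 mm (its x) x 60 mm (its y), 34 mm high, a round grey push-on cap (37 mm across, 12 mm thick) on top, total height 51 mm with the cap proud, 46 mm with it home. Origin at the centre of its underside, z up. All jars look alike; a filled one weighs about 180 to 220 g, an empty one 40 to 55 g, and only lifting tells which. May be absent.
- cap6 (a joint): how far the cap of jar6 has been pressed down, m: 0 = 5 mm proud, 0.005 = fully home on the jar's shoulder. It starts partly proud, moves only under more than about 4 N and stays where it is left.

How it is judged:
On the way, in this order (a step that is already met when the one before it is completed fails the run):
1. every jar is sorted: the filled (heavy) ones upright on the floor of the case, caps fully home, and the empty (light) ones in the tub; the weight shows as the force of the jar on the box that holds it (((x of jar1 in the frame of case between -0.066 and 0.066 m and y of jar1 in the frame of case between -0.109 and 0.109 m and z of jar1 in the frame of case below 0.014 m and angle between jar1's own z axis and vertical below 0.15 rad and value of joint cap1 above 0.0035 m and contact force between jar1 and case above 1.1 N) or (x of jar1 in the frame of tub between -0.066 and 0.066 m and y of jar1 in the frame of tub between -0.116 and 0.116 m and z of jar1 in the frame of tub below 0.04 m and contact force between jar1 and tub below 1.1 N)) and ((x of jar2 in the frame of case between -0.066 and 0.066 m and y of jar2 in the frame of case between -0.109 and 0.109 m and z of jar2 in the frame of case below 0.014 m and angle between jar2's own z axis and vertical below 0.15 rad and value of joint cap2 above 0.0035 m and contact force between jar2 and case above 1.1 N) or (x of jar2 in the frame of tub between -0.066 and 0.066 m and y of jar2 in the frame of tub between -0.116 and 0.116 m and z of jar2 in the frame of tub below 0.04 m and contact force between jar2 and tub below 1.1 N)) and ((x of jar3 in the frame of case between -0.066 and 0.066 m and y of jar3 in the frame of case between -0.109 and 0.109 m and z of jar3 in the frame of case below 0.014 m and angle between jar3's own z axis and vertical below 0.15 rad and value of joint cap3 above 0.0035 m and contact force between jar3 and case above 1.1 N) or (x of jar3 in the frame of tub between -0.066 and 0.066 m and y of jar3 in the frame of tub between -0.116 and 0.116 m and z of jar3 in the frame of tub below 0.04 m and contact force between jar3 and tub below 1.1 N)) and ((x of jar4 in the frame of case between -0.066 and 0.066 m and y of jar4 in the frame of case between -0.109 and 0.109 m and z of jar4 in the frame of case below 0.014 m and angle between jar4's own z axis and vertical below 0.15 rad and value of joint cap4 above 0.0035 m and contact force between jar4 and case above 1.1 N) or (x of jar4 in the frame of tub between -0.066 and 0.066 m and y of jar4 in the frame of tub between -0.116 and 0.116 m and z of jar4 in the frame of tub below 0.04 m and contact force between jar4 and tub below 1.1 N)) and ((x of jar5 in the frame of case between -0.066 and 0.066 m and y of jar5 in the frame of case between -0.109 and 0.109 m and z of jar5 in the frame of case below 0.014 m and angle between jar5's own z axis and vertical below 0.15 rad and value of joint cap5 above 0.0035 m and contact force between jar5 and case above 1.1 N) or (x of jar5 in the frame of tub between -0.066 and 0.066 m and y of jar5 in the frame of tub between -0.116 and 0.116 m and z of jar5 in the frame of tub below 0.04 m and contact force between jar5 and tub below 1.1 N)) and ((x of jar6 in the frame of case between -0.066 and 0.066 m and y of jar6 in the frame of case between -0.109 and 0.109 m and z of jar6 in the frame of case below 0.014 m and angle between jar6's own z axis and vertical below 0.15 rad and value of joint cap6 above 0.0035 m and contact force between jar6 and case above 1.1 N) or (x of jar6 in the frame of tub between -0.066 and 0.066 m and y of jar6 in the frame of tub between -0.116 and 0.116 m and z of jar6 in the frame of tub below 0.04 m and contact force between jar6 and tub below 1.1 N))), for 0.2 s.
2. the case lid is shut, fully home (value of joint lid below 0.03 rad), for 0.2 s.
At the end, for the whole second after the job is handed in: Filled jars upright (0.15 rad) on the case floor (underside under 14 mm above the case's underside), caps within 1.5 mm of home; empty jars inside the tub (origin within its walls, under 40 mm above its underside); lid shut within 0.03 rad; jars at rest (all of step 1 and linear speed of each of jar1, jar2, jar3, jar4, jar5, jar6 below 0.03 m/s and value of joint lid below 0.03 rad); the robot touches nothing.
It fails at once if the dropper bottle is pushed more than 30 mm or knocked over (distance of reagent from where it was at the start of the episode above 0.03 m or angle between reagent's own z axis and vertical above 0.5 rad).
It fails at once if the tape roll is pushed more than 30 mm or knocked over (distance of tape from where it was at the start of the episode above 0.03 m or angle between tape's own z axis and vertical above 0.5 rad).
It fails at once if the wash bottle is pushed more than 30 mm or knocked over (distance of wash from where it was at the start of the episode above 0.03 m or angle between wash's own z axis and vertical above 0.5 rad).
Of jar1, jar2, jar3, jar4, jar5, jar6 only 4 to 5 are there at a start; the rules pass over those that are not, and their reading is None.
At some moment in a run one of jar1, jar2, jar3, jar4, jar5, jar6 may be knocked a few centimetres aside while the robot is not near it.
Once in a run the grip may slacken for a moment while it holds something.
It also fails if it takes over 210 s, if anything falls off the work surface, if the arm or the gripper's body presses on something with over 40 N, if the wrist force passes 120 N, or if a joint passes its speed limit or range.

## Working session

There is one attempt and no reset: what is moved stays moved. The work goes in short steps, Python scripts to look and compute and a tool call to move; the robot and the scene stay as the last step left them, time stands still between calls to the robot, and variables do not carry over. Pictures are saved under pics/ and viewed, at most 14 in all, crops included, and the job is handed in when it is done.

Besides the shell and the picture viewer there is one more tool, called after "Emit:" in YAML: its name, and indented under it one key for each argument. step_arm: Moves the arm, as the interface text tells. Its arguments: {"type":"object","properties":{"motion":{"type":"array"},"force":{"type":"number"}},"required":["motion"]}

```bash
mkdir -p pics
cat > h.py <<'E'
import numpy as np, cv2
from scipy.spatial.transform import Rotation as R
from plant import r
def cam(s):
    return np.array(s["xyz"]), R.from_quat(s["orientation"]).as_matrix()
def cloud(s, T=None):
    d=s["depth"]; v,u=np.mgrid[0:d.shape[0],0:d.shape[1]]
    K=np.array([[s["fx"],0,s["cx"]],[0,s["fy"],s["cy"]],[0,0,1.]])
    p=cv2.undistortPoints(np.stack([u.ravel(),v.ravel()],1).astype(np.float64)[:,None],K,np.array(s["D"],float)).reshape(d.shape+(2,))
    P=np.dstack([p[...,0]*d,p[...,1]*d,d])
    t,M=cam(s) if T is None else T
    W=P@M.T+t; W[d==0]=np.nan
    return W
def save(s,n,crop=None,k=1):
    im=s["pixels"][...,::-1]
    if crop: im=im[crop[1]:crop[3],crop[0]:crop[2]]
    cv2.imwrite("pics/"+n+".png",cv2.resize(im,None,fx=k,fy=k))
E
python3 - <<'E'
from h import *
st=r.get_state(); print(st["clock"],st["tool_pos"],st["eef_rot"],st["contact_force"],r.tip_reach)
s=r.snapshot("top"); save(s,"top1"); t,M=cam(s); np.save("top1.npy",cloud(s)); print(t)
for n in ["tray","case","lid_edge","tub","reagent","tape","wash","jar1"]:
    for d in r.search_frame("top",n)[:7]: print(n,round(d["score"],2),np.round(M@np.array(d["at"])+t,3))
E
```

```text
0.0 [0.26983895 0.56311512 0.259937  ] [ 2.21474821e-01  9.75165690e-01 -8.74802862e-04 -1.25259745e-04] [ 0.70099883  0.43299791 -0.60568959] 0.022
[ 0.54556712 -0.0072559   1.04364853]
tray 0.83 [0.539 0.026 0.009]
case 0.17 [0.636 0.288 0.153]
lid_edge 0.75 [0.635 0.294 0.156]
tub 0.66 [ 0.502 -0.29   0.004]
reagent 0.64 [0.768 0.085 0.053]
tape 0.65 [ 0.794 -0.013  0.049]
wash 0.85 [ 0.762 -0.134  0.099]
wash 0.73 [ 0.554 -0.017  0.054]
jar1 0.91 [0.652 0.056 0.04 ]
jar1 0.79 [ 0.654 -0.015  0.042]
jar1 0.78 [0.56  0.062 0.042]
jar1 0.73 [ 0.562 -0.02   0.041]
jar1 0.63 [ 0.473 -0.02   0.04 ]
```

View pics/top1.png

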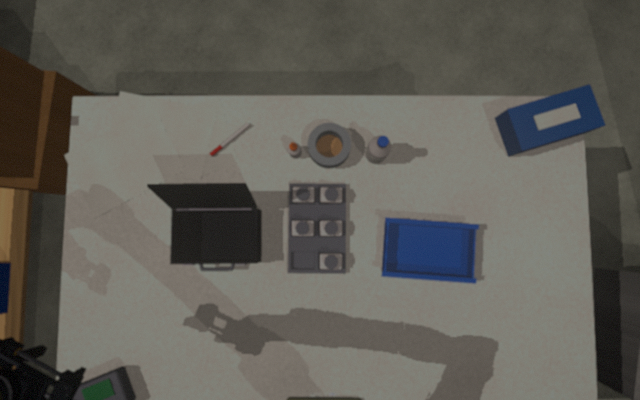

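Five jars are in the tray (image about 290-347, 183-272) and one pocket is empty at (302,261). The case is on the left (170-262, 185-265) with the lid leaning back, and the tub is on the right (383-477, 218-282). Next I'll fit the poses.

Run:
```python
from h import *
W=np.load("top1.npy"); s=r.snapshot("top"); px=s["pixels"].astype(int)
def sel(x0,x1,y0,y1,z0,z1):
    m=(W[...,0]>x0)&(W[...,0]<x1)&(W[...,1]>y0)&(W[...,1]<y1)&(W[...,2]>z0)&(W[...,2]<z1); return m
def rect(m):
    c,sz,a=cv2.minAreaRect((W[m][:,:2]*1000).astype(np.float32)); return m.sum(),np.round(c,1),np.round(sz,1),round(a,1)
blue=(px[...,2]>px[...,0]+30)
m=sel(.3,.7,-.47,-.1,.035,.06); print("tub rim",rect(m))
m=sel(.3,.7,-.47,-.1,-.02,.06)&blue; print("tub blue",rect(m))
m=sel(.3,.6,.12,.45,.055,.08); print("case rim",rect(m))
m=sel(.55,.75,.12,.45,.08,.25); p=W[m]; i=p[:,2].argmax(); print("lid",rect(m),p[:,2].max(),np.round(p[i],3))
for lo in (.08,.1,.12,.14,.16,.18,.2):
    q=p[(p[:,2]>lo)&(p[:,2]<lo+.02)]
    if len(q): print(lo,len(q),np.round(q.mean(0),3),np.round(q[:,1].min(),3),np.round(q[:,1].max(),3))
m=sel(.38,.72,-.08,.11,.008,.07); print("tray",rect(m))
for x,y in [(.652,.056),(.654,-.015),(.56,.062),(.562,-.02),(.473,-.02)]:
    m=sel(x-.04,x+.04,y-.036,y+.036,.028,.07); c=sel(x-.04,x+.04,y-.036,y+.036,.045,.07)
    print("jar",rect(m),"cap",c.sum(),np.round(np.nanmean(W[c],0),4),np.nanmax(W[c][:,2]))
st=r.get_state(); print(R.from_quat(st["eef_rot"]).as_matrix().round(3))
s=r.snapshot("scene"); save(s,"scene1"); np.save("scene1.npy",cloud(s)); t,M=cam(s); print("scene cam",t)
for n in ["case","lid_edge","tub","jar1","tray"]:
    for d in r.search_frame("scene",n)[:5]: print(n,round(d["score"],2),np.round(M@np.array(d["at"])+t,3))
```

```text
tub rim (np.int64(1275), array([ 502.4, -282.2]), array([251. , 158.6]), 85.8)
tub blue (np.int64(5307), array([ 502.4, -291.7]), array([267.6, 161. ]), 84.6)
case rim (np.int64(595), array([530.8, 293. ]), array([138.4, 230.1]), 0.4)
lid (np.int64(2265), array([637.2, 294.3]), array([ 46.9, 229.6]), 0.4) 0.20973534566269247 [0.655 0.182 0.21 ]
0.08 257 [0.617 0.291 0.09 ] 0.179 0.409
0.1 283 [0.624 0.292 0.11 ] 0.18 0.408
0.12 300 [0.63  0.294 0.13 ] 0.18 0.408
0.14 313 [0.636 0.294 0.15 ] 0.18 0.407
0.16 336 [0.642 0.289 0.17 ] 0.18 0.409
0.18 366 [0.649 0.292 0.19 ] 0.18 0.408
0.2 410 [0.656 0.293 0.205] 0.181 0.408
tray (np.int64(4629), array([562. ,  22.5]), array([159.3, 250.3]), 89.9)
jar (np.int64(335), array([652.5,  59.4]), array([59.9, 41.6]), 89.2) cap 146 [0.6526 0.059  0.0556] 0.05999221000184474
jar (np.int64(344), array([652.5, -16.3]), array([41.9, 57.7]), 0.5) cap 149 [ 0.6519 -0.0173  0.0555] 0.06095204087503647
jar (np.int64(329), array([560.7,  59.6]), array([38. , 57.3]), 0.2) cap 149 [0.561  0.06   0.0556] 0.06043370598367781
jar (np.int64(328), array([561. , -16.5]), array([38. , 57.2]), 0.2) cap 150 [ 0.5608 -0.0168  0.0547] 0.06109695164463458
jar (np.int64(350), array([470.8, -16.7]), array([40.6, 56.8]), 0.1) cap 155 [ 0.4715 -0.0166  0.0552] 0.058632644786018484
[[-0.902  0.432 -0.   ]
 [ 0.432  0.902  0.   ]
 [ 0.     0.    -1.   ]]
scene cam [1.32187806 0.67685688 1.07702249]
case 0.76 [0.612 0.31  0.052]
case 0.45 [ 0.789 -0.126  0.082]
case 0.38 [0.646 0.306 0.153]
tub 0.77 [ 0.495 -0.284  0.015]
jar1 0.91 [ 0.48  -0.006  0.034]
jar1 0.74 [ 0.661 -0.007  0.04 ]
jar1 0.66 [0.573 0.071 0.035]
jar1 0.65 [0.667 0.068 0.034]
jar1 0.61 [ 0.572 -0.007  0.036]
tray 0.7 [0.587 0.045 0.011]
```

View pics/scene1.png

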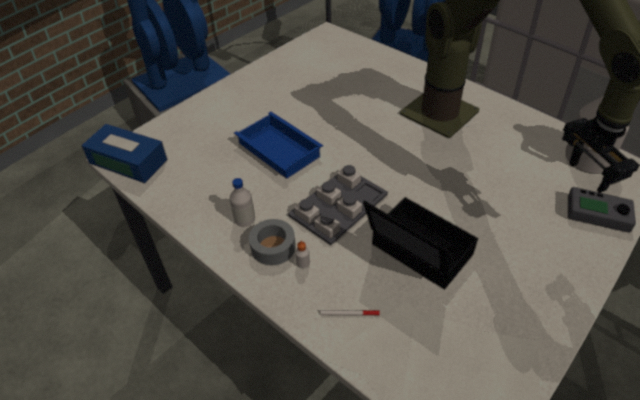

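Emit:
step_arm:
  motion:
    - {"dp": [-60, -30, 0], "twist": [0, 0, 0.12], "hand": 0.3}
    - {"dp": [-120, -60, 0], "twist": [0, 0, 0.24], "hand": 0.3}
    - {"dp": [-170, -90, 0], "twist": [0, 0, 0.36], "hand": 0.3}
    - {"dp": [-220, -120, 0], "twist": [0, 0, 0.48], "hand": 0.3}
    - {"dp": [-281, -145, 0], "twist": [0, 0, 0.56], "hand": 0.3}
  force: 25

```text
clock: 1.42
tool_pos: [0.4587, 0.3129, 0.261]
eef_rot: [0.483, 0.875, 0.0, 0.0]
contact_force: [0.4, 1.0, -0.2]
opening: 0.648
finger_force: 0.0
```

Emit:
step_arm:
  motion:
    - {"dp": [-60, 5, 0], "twist": [0, 0, 0.12], "hand": 0.3}
    - {"dp": [-120, 10, 0], "twist": [0, 0, 0.24], "hand": 0.3}
    - {"dp": [-180, 15, 0], "twist": [0, 0, 0.36], "hand": 0.3}
    - {"dp": [-240, 20, 0], "twist": [0, 0, 0.48], "hand": 0.3}
    - {"dp": [-300, 25, 0], "twist": [0, 0, 0.564], "hand": 0.3}

```text
clock: 2.05
tool_pos: [0.6406, 0.0731, 0.2609]
eef_rot: [0.708, 0.706, 0.0, -0.0]
contact_force: [0.5, 1.1, -1.1]
opening: 0.654
finger_force: 0.0
```

Emit:
step_arm:
  motion:
    - {"dp": [-14, 11, 40], "twist": [0, 0, 0], "hand": 0.3}
    - {"dp": [-14, 11, 90], "twist": [0, 0, 0], "hand": 0.3}
    - {"dp": [-14, 11, 130], "twist": [0, 0, 0], "hand": 0.3}
    - {"dp": [-14, 11, 150], "twist": [0, 0, 0], "hand": 0.3}
    - {"dp": [-14, 11, 150], "twist": [0, 0, 0], "hand": 0.3}

```text
clock: 2.68
tool_pos: [0.65, 0.0605, 0.1099]
eef_rot: [0.707, 0.707, -0.001, -0.001]
contact_force: [1.1, -0.7, 0.1]
opening: 0.653
finger_force: 0.0
```

Emit:
step_arm:
  motion:
    - {"dp": [-1, 2, 30], "twist": [0, 0, 0], "hand": 0.3}
    - {"dp": [-1, 2, 55], "twist": [0, 0, 0], "hand": 0.3}
    - {"dp": [-1, 2, 71], "twist": [0, 0, 0], "hand": 0.3}
    - {"dp": [-1, 2, 71], "twist": [0, 0, 0], "hand": 0.3}
    - {"dp": [-1, 2, 71], "twist": [0, 0, 0], "hand": -0.3}
  force: 25

```text
clock: 3.3
tool_pos: [0.6536, 0.0595, 0.0411]
eef_rot: [0.707, 0.707, 0.001, 0.001]
contact_force: [-1.1, -0.7, -0.5]
opening: 0.556
finger_force: 0.0
```

Emit:
step_arm:
  motion:
    - {"dp": [0, 0, 0], "twist": [0, 0, 0], "hand": -0.3}
    - {"dp": [0, 0, 0], "twist": [0, 0, 0], "hand": -0.3}
    - {"dp": [0, 0, 0], "twist": [0, 0, 0], "hand": -0.3}

```text
clock: 3.68
tool_pos: [0.6535, 0.0595, 0.041]
eef_rot: [0.707, 0.707, 0.001, 0.001]
contact_force: [0.5, 0.3, 6.5]
opening: 0.477
finger_force: 25.0
```

Emit:
step_arm:
  motion:
    - {"dp": [0, 0, -20], "twist": [0, 0, 0], "hand": -0.3}
    - {"dp": [0, 0, -50], "twist": [0, 0, 0], "hand": -0.3}
    - {"dp": [0, 0, -80], "twist": [0, 0, 0], "hand": -0.3}
    - {"dp": [0, 0, -80], "twist": [0, 0, 0], "hand": -0.3}
    - {"dp": [0, 0, -80], "twist": [0, 0, 0], "hand": -0.3}

```text
clock: 4.3
tool_pos: [0.6519, 0.0595, 0.1195]
eef_rot: [0.707, 0.707, -0.0, -0.0]
contact_force: [0.5, -0.2, -0.9]
opening: 0.476
finger_force: 25.0
```

Emit:
step_arm:
  motion:
    - {"dp": [0, 0, 0], "twist": [0, 0, 0], "hand": -0.3}
    - {"dp": [0, 0, 0], "twist": [0, 0, 0], "hand": -0.3}

```text
clock: 4.55
tool_pos: [0.6519, 0.0594, 0.1187]
eef_rot: [0.707, 0.707, -0.001, -0.001]
contact_force: [0.9, 0.6, -1.5]
opening: 0.474
finger_force: 25.0
```

```bash
cat > w.py <<'E'
from h import *
f=[]
for i in range(9):
    f.append(r.get_state()["contact_force"][2]); s=r.snapshot("top")
st=r.get_state(); f.append(st["contact_force"][2])
print("fz %.2f +- %.2f"%(np.mean(f),np.std(f)),st["clock"],np.round(st["tool_pos"],4),st["opening"])
W=cloud(s); t,M=cam(s)
for d in r.search_frame("top","jar1"):
    a=M@np.array(d["at"])+t; m=(np.hypot(W[...,0]-a[0],W[...,1]-a[1])<.042)&(W[...,2]>.047)
    print(round(d["score"],2),np.round(a,3),m.sum(), np.round(np.median(W[m],0),4) if m.sum() else "")
E
python3 w.py
```

```text
fz -0.69 +- 0.65 5.0 [0.6525 0.0594 0.1197] 0.46913352272046954
0.67 [ 0.653 -0.014  0.041] 373 [0.6491 0.0156 0.4519]
0.55 [ 0.469 -0.015  0.039] 1366 [0.4681 0.0193 0.6894]
0.53 [ 0.562 -0.019  0.039] 669 [0.5561 0.0116 0.5803]
```

Emit:
step_arm:
  motion:
    - {"dp": [0, -50, 0], "twist": [0, 0, 0], "hand": -0.3}
    - {"dp": [-20, -100, 0], "twist": [0, 0, 0], "hand": -0.3}
    - {"dp": [-60, -150, 0], "twist": [0, 0, 0], "hand": -0.3}
    - {"dp": [-110, -150, 0], "twist": [0, 0, 0], "hand": -0.3}
    - {"dp": [-165, -150, 0], "twist": [0, 0, 0], "hand": -0.3}

```text
clock: 5.68
tool_pos: [0.5024, -0.1063, 0.12]
eef_rot: [0.706, 0.708, 0.0, 0.0]
contact_force: [2.0, -0.0, -1.3]
opening: 0.475
finger_force: 25.0
```

Emit:
step_arm:
  motion:
    - {"dp": [-60, 0, 0], "twist": [0, 0, 0], "hand": -0.3}
    - {"dp": [-120, 0, 0], "twist": [0, 0, 0], "hand": -0.3}
    - {"dp": [-180, 0, 0], "twist": [0, 0, 0], "hand": -0.3}
    - {"dp": [-220, 0, 0], "twist": [0, 0, 0], "hand": -0.3}
    - {"dp": [-248, 0, 0], "twist": [0, 0, 0], "hand": -0.3}

```text
clock: 6.3
tool_pos: [0.5018, -0.3566, 0.1198]
eef_rot: [0.708, 0.706, -0.0, 0.001]
contact_force: [0.2, 0.2, -0.3]
opening: 0.472
finger_force: 25.0
```

Emit:
step_arm:
  motion:
    - {"dp": [0, 0, 0], "twist": [0, 0, 0], "hand": -0.3}
    - {"dp": [0, 0, 0], "twist": [0, 0, 0], "hand": -0.3}

```text
clock: 6.55
tool_pos: [0.5028, -0.3517, 0.1196]
eef_rot: [0.707, 0.708, 0.001, -0.001]
contact_force: [-0.3, 0.2, -0.8]
opening: 0.472
finger_force: 25.0
```

```bash
python3 w.py
python3 - <<'E'
from h import *
s=r.snapshot("top"); save(s,"top2",(260,160,500,320),3)
E
```

```text
fz -0.41 +- 0.34 7.0 [ 0.5026 -0.3532  0.1197] 0.476093823957105
0.86 [0.559 0.058 0.042] 147 [0.5604 0.0597 0.0555]
0.69 [ 0.474 -0.015  0.038] 153 [ 0.4709 -0.0177  0.0556]
0.69 [ 0.559 -0.019  0.038] 150 [ 0.5607 -0.0176  0.055 ]
0.65 [ 0.654 -0.019  0.04 ] 149 [ 0.6517 -0.0175  0.0558]
0.58 [ 0.501 -0.335  0.118] 4911 [ 0.5    -0.3209  0.4586]
```

View pics/top2.png

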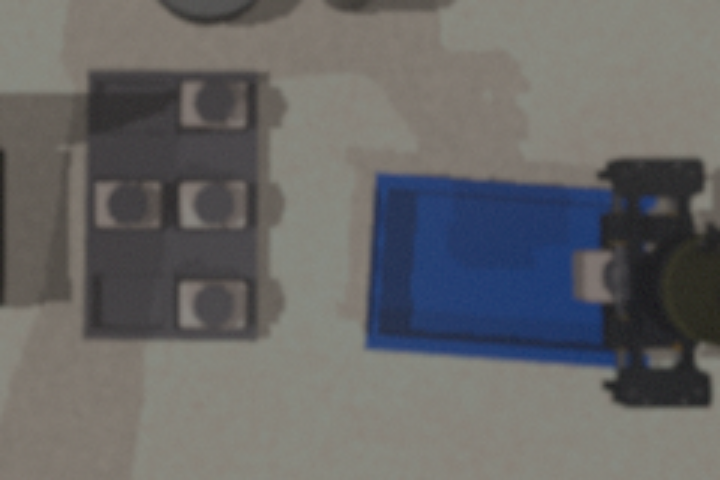

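The jar is held over the tub's far (right) end and weighs about 0.4-0.7 N, so it's empty. The other four jars are still in their pockets.

Emit:
step_arm:
  motion:
    - {"dp": [0, 0, 30], "twist": [0, 0, 0], "hand": -0.3}
    - {"dp": [0, 0, 60], "twist": [0, 0, 0], "hand": -0.3}
    - {"dp": [0, 0, 75], "twist": [0, 0, 0], "hand": -0.3}
    - {"dp": [0, 0, 75], "twist": [0, 0, 0], "hand": -0.3}
    - {"dp": [0, 0, 75], "twist": [0, 0, 0], "hand": -0.3}

```text
clock: 7.72
tool_pos: [0.5031, -0.354, 0.0456]
eef_rot: [0.707, 0.707, 0.0, 0.001]
contact_force: [0.0, 0.1, -0.7]
opening: 0.476
finger_force: 25.0
```

Emit:
step_arm:
  motion:
    - {"dp": [0, 0, 0], "twist": [0, 0, 0], "hand": 0.3}
    - {"dp": [0, 0, 0], "twist": [0, 0, 0], "hand": 0.3}
    - {"dp": [0, 0, 0], "twist": [0, 0, 0], "hand": 0.3}
    - {"dp": [0, 0, -40], "twist": [0, 0, 0], "hand": 0.3}
    - {"dp": [0, 0, -85], "twist": [0, 0, 0], "hand": 0.3}

```text
clock: 8.35
tool_pos: [0.502, -0.3532, 0.1301]
eef_rot: [0.707, 0.707, -0.0, -0.001]
contact_force: [0.5, 0.0, 0.1]
opening: 0.646
finger_force: 0.0
```

Emit:
step_arm:
  motion:
    - {"dp": [60, 0, 0], "twist": [0, 0, 0], "hand": 0.3}
    - {"dp": [120, 0, 0], "twist": [0, 0, 0], "hand": 0.3}
    - {"dp": [180, 0, 0], "twist": [0, 0, 0], "hand": 0.3}
    - {"dp": [240, 0, 0], "twist": [0, 0, 0], "hand": 0.3}
    - {"dp": [300, 0, 0], "twist": [0, 0, 0], "hand": 0.3}

```text
clock: 8.98
tool_pos: [0.5027, -0.0517, 0.13]
eef_rot: [0.707, 0.707, 0.0, 0.0]
contact_force: [1.3, -0.0, 0.0]
opening: 0.652
finger_force: 0.0
```

Emit:
step_arm:
  motion:
    - {"dp": [20, 50, 0], "twist": [0, 0, 0], "hand": 0.3}
    - {"dp": [36, 100, 0], "twist": [0, 0, 0], "hand": 0.3}
    - {"dp": [36, 149, 0], "twist": [0, 0, 0], "hand": 0.3}
    - {"dp": [36, 149, 0], "twist": [0, 0, 0], "hand": 0.3}
    - {"dp": [36, 149, 0], "twist": [0, 0, 0], "hand": 0.3}

```text
clock: 9.6
tool_pos: [0.6502, -0.0178, 0.1293]
eef_rot: [0.707, 0.707, -0.001, -0.001]
contact_force: [-1.3, -0.5, -0.8]
opening: 0.649
finger_force: 0.0
```

Emit:
step_arm:
  motion:
    - {"dp": [0, 0, 40], "twist": [0, 0, 0], "hand": 0.3}
    - {"dp": [0, 0, 75], "twist": [0, 0, 0], "hand": 0.3}
    - {"dp": [0, 0, 90], "twist": [0, 0, 0], "hand": 0.3}
    - {"dp": [0, 0, 90], "twist": [0, 0, 0], "hand": 0.3}
    - {"dp": [0, 0, 90], "twist": [0, 0, 0], "hand": -0.3}

```text
clock: 10.22
tool_pos: [0.6521, -0.0177, 0.0411]
eef_rot: [0.707, 0.707, 0.001, 0.001]
contact_force: [0.1, -0.3, 0.2]
opening: 0.562
finger_force: 0.0
```

Emit:
step_arm:
  motion:
    - {"dp": [0, 0, 0], "twist": [0, 0, 0], "hand": -0.3}
    - {"dp": [0, 0, 0], "twist": [0, 0, 0], "hand": -0.3}
    - {"dp": [0, 0, 0], "twist": [0, 0, 0], "hand": -0.3}
    - {"dp": [0, 0, -15], "twist": [0, 0, 0], "hand": -0.3}
    - {"dp": [0, 0, -45], "twist": [0, 0, 0], "hand": -0.3}

```text
clock: 10.85
tool_pos: [0.6505, -0.0175, 0.0848]
eef_rot: [0.707, 0.707, -0.001, -0.001]
contact_force: [0.2, -0.1, -0.0]
opening: 0.476
finger_force: 25.0
```

Emit:
step_arm:
  motion:
    - {"dp": [0, 0, -35], "twist": [0, 0, 0], "hand": -0.3}
    - {"dp": [0, 0, -35], "twist": [0, 0, 0], "hand": -0.3}
    - {"dp": [0, 0, -35], "twist": [0, 0, 0], "hand": -0.3}

```text
clock: 11.22
tool_pos: [0.6509, -0.0175, 0.1195]
eef_rot: [0.707, 0.707, -0.0, -0.0]
contact_force: [0.2, -0.1, 0.3]
opening: 0.473
finger_force: 25.0
```

```bash
python3 w.py
```

```text
fz -0.56 +- 0.61 11.675 [ 0.6513 -0.0176  0.1193] 0.4767858131576003
0.68 [ 0.502 -0.347  0.038] 163 [ 0.5033 -0.3541  0.0551]
0.47 [0.56  0.069 0.058] 112 [0.563  0.0626 0.0554]
```

Emit:
step_arm:
  motion:
    - {"dp": [0, -50, 0], "twist": [0, 0, 0], "hand": -0.3}
    - {"dp": [-30, -100, 0], "twist": [0, 0, 0], "hand": -0.3}
    - {"dp": [-80, -150, 0], "twist": [0, 0, 0], "hand": -0.3}
    - {"dp": [-140, -150, 0], "twist": [0, 0, 0], "hand": -0.3}
    - {"dp": [-190, -150, 0], "twist": [0, 0, 0], "hand": -0.3}

```text
clock: 12.35
tool_pos: [0.5007, -0.2097, 0.12]
eef_rot: [0.707, 0.707, -0.0, 0.0]
contact_force: [0.8, 0.7, -0.3]
opening: 0.471
finger_force: 25.0
```

Emit:
step_arm:
  motion:
    - {"dp": [-50, 0, 0], "twist": [0, 0, 0], "hand": -0.3}
    - {"dp": [-77, 0, 0], "twist": [0, 0, 0], "hand": -0.3}
    - {"dp": [-77, 0, 0], "twist": [0, 0, 0], "hand": -0.3}
    - {"dp": [-77, 0, 40], "twist": [0, 0, 0], "hand": -0.3}
    - {"dp": [-77, 0, 75], "twist": [0, 0, 0], "hand": -0.3}

```text
clock: 12.98
tool_pos: [0.5023, -0.2824, 0.044]
eef_rot: [0.706, 0.708, 0.001, -0.0]
contact_force: [0.2, 0.3, -0.4]
opening: 0.476
finger_force: 25.0
```

Emit:
step_arm:
  motion:
    - {"dp": [0, 0, 0], "twist": [0, 0, 0], "hand": -0.3}
    - {"dp": [0, 0, 0], "twist": [0, 0, 0], "hand": -0.3}

```text
clock: 13.22
tool_pos: [0.5019, -0.2834, 0.0455]
eef_rot: [0.707, 0.708, 0.0, -0.0]
contact_force: [-0.7, -0.3, -0.4]
opening: 0.474
finger_force: 25.0
```

Emit:
step_arm:
  motion:
    - {"dp": [0, 0, 0], "twist": [0, 0, 0], "hand": 0.3}
    - {"dp": [0, 0, 0], "twist": [0, 0, 0], "hand": 0.3}
    - {"dp": [0, 0, 0], "twist": [0, 0, 0], "hand": 0.3}
    - {"dp": [0, 0, -40], "twist": [0, 0, 0], "hand": 0.3}
    - {"dp": [0, 0, -85], "twist": [0, 0, 0], "hand": 0.3}

```text
clock: 13.85
tool_pos: [0.5009, -0.2843, 0.1302]
eef_rot: [0.707, 0.707, -0.0, -0.001]
contact_force: [0.6, -0.2, 0.5]
opening: 0.65
finger_force: 0.0
```

Emit:
step_arm:
  motion:
    - {"dp": [60, 10, 0], "twist": [0, 0, 0], "hand": 0.3}
    - {"dp": [120, 20, 0], "twist": [0, 0, 0], "hand": 0.3}
    - {"dp": [180, 30, 0], "twist": [0, 0, 0], "hand": 0.3}
    - {"dp": [240, 45, 0], "twist": [0, 0, 0], "hand": 0.3}
    - {"dp": [300, 60, 0], "twist": [0, 0, 0], "hand": 0.3}

```text
clock: 14.48
tool_pos: [0.5618, 0.0173, 0.13]
eef_rot: [0.707, 0.707, 0.0, 0.0]
contact_force: [0.7, -0.1, 0.3]
opening: 0.65
finger_force: 0.0
```

Emit:
step_arm:
  motion:
    - {"dp": [30, 0, 0], "twist": [0, 0, 0], "hand": 0.3}
    - {"dp": [46, 0, 0], "twist": [0, 0, 0], "hand": 0.3}
    - {"dp": [46, 0, 0], "twist": [0, 0, 0], "hand": 0.3}

```text
clock: 14.85
tool_pos: [0.5613, 0.0617, 0.1298]
eef_rot: [0.707, 0.707, -0.0, -0.0]
contact_force: [-0.6, 0.1, -0.3]
opening: 0.651
finger_force: 0.0
```

Emit:
step_arm:
  motion:
    - {"dp": [0, 0, 40], "twist": [0, 0, 0], "hand": 0.3}
    - {"dp": [0, 0, 75], "twist": [0, 0, 0], "hand": 0.3}
    - {"dp": [0, 0, 90], "twist": [0, 0, 0], "hand": 0.3}
    - {"dp": [0, 0, 90], "twist": [0, 0, 0], "hand": 0.3}
    - {"dp": [0, 0, 90], "twist": [0, 0, 0], "hand": -0.3}

```text
clock: 15.48
tool_pos: [0.5624, 0.0608, 0.0408]
eef_rot: [0.707, 0.707, 0.001, 0.001]
contact_force: [-1.1, 0.2, 0.9]
opening: 0.559
finger_force: 0.0
```

Emit:
step_arm:
  motion:
    - {"dp": [0, 0, 0], "twist": [0, 0, 0], "hand": -0.3}
    - {"dp": [0, 0, 0], "twist": [0, 0, 0], "hand": -0.3}
    - {"dp": [0, 0, 0], "twist": [0, 0, 0], "hand": -0.3}
    - {"dp": [0, 0, -15], "twist": [0, 0, 0], "hand": -0.3}
    - {"dp": [0, 0, -45], "twist": [0, 0, 0], "hand": -0.3}

```text
clock: 16.1
tool_pos: [0.5604, 0.0615, 0.0849]
eef_rot: [0.707, 0.707, -0.001, -0.001]
contact_force: [0.7, -0.6, -1.9]
opening: 0.474
finger_force: 25.0
```

Emit:
step_arm:
  motion:
    - {"dp": [0, 0, -35], "twist": [0, 0, 0], "hand": -0.3}
    - {"dp": [0, 0, -35], "twist": [0, 0, 0], "hand": -0.3}
    - {"dp": [0, 0, -35], "twist": [0, 0, 0], "hand": -0.3}

```text
clock: 16.48
tool_pos: [0.5609, 0.0615, 0.1195]
eef_rot: [0.707, 0.707, -0.0, -0.0]
contact_force: [-0.7, -0.7, -2.4]
opening: 0.472
finger_force: 25.0
```

```bash
python3 w.py
```

```text
fz -2.45 +- 0.35 16.925 [0.5614 0.0614 0.1194] 0.4729190066744003
0.9 [ 0.562 -0.017  0.043] 338 [0.5582 0.0156 0.4336]
0.86 [ 0.471 -0.015  0.039] 1260 [0.4713 0.014  0.6343]
0.82 [ 0.504 -0.275  0.043] 160 [ 0.5007 -0.2829  0.0553]
0.73 [ 0.502 -0.346  0.039] 163 [ 0.5032 -0.3541  0.055 ]
```

Emit:
step_arm:
  motion:
    - {"dp": [30, -20, -25], "twist": [0, 0, -0.1], "hand": -0.3}
    - {"dp": [85, -40, -30], "twist": [0, 0, -0.27], "hand": -0.3}
    - {"dp": [140, -59, -30], "twist": [0, 0, -0.45], "hand": -0.3}
    - {"dp": [195, -59, -30], "twist": [0, 0, -0.63], "hand": -0.3}
    - {"dp": [250, -59, -30], "twist": [0, 0, -0.8], "hand": -0.3}

```text
clock: 17.6
tool_pos: [0.5022, 0.3131, 0.1499]
eef_rot: [0.373, 0.928, -0.0, 0.0]
contact_force: [1.3, 0.4, -2.6]
opening: 0.475
finger_force: 25.0
```

Emit:
step_arm:
  motion:
    - {"dp": [15, 15, 0], "twist": [0, 0, -0.17], "hand": -0.3}
    - {"dp": [31, 31, 0], "twist": [0, 0, -0.34], "hand": -0.3}
    - {"dp": [31, 31, 0], "twist": [0, 0, -0.52], "hand": -0.3}
    - {"dp": [31, 31, 0], "twist": [0, 0, -0.68], "hand": -0.3}
    - {"dp": [31, 31, 0], "twist": [0, 0, -0.771], "hand": -0.3}

```text
clock: 18.23
tool_pos: [0.5019, 0.3549, 0.1495]
eef_rot: [-0.002, 1.0, -0.0, -0.0]
contact_force: [0.1, 0.2, -2.5]
opening: 0.473
finger_force: 25.0
```

Emit:
step_arm:
  motion:
    - {"dp": [0, 0, 0], "twist": [0, 0, 0], "hand": -0.3}
    - {"dp": [0, 0, 0], "twist": [0, 0, 0], "hand": -0.3}

```text
clock: 18.48
tool_pos: [0.5019, 0.3551, 0.1496]
eef_rot: [0.001, 1.0, -0.0, -0.0]
contact_force: [0.3, 0.1, -1.9]
opening: 0.478
finger_force: 25.0
```

Run:
```python
from h import *
s=r.snapshot("top"); save(s,"top3",(140,150,320,290),4); st=r.get_state(); print(st["tool_pos"],st["eef_rot"],st["q"],st["contact_force"])
W=cloud(s); m=(W[...,0]>.42)&(W[...,0]<.62)&(W[...,1]>.15)&(W[...,1]<.44)&(W[...,2]>.058)&(W[...,2]<.075)
p=W[m]
f=p[p[:,0]<.475]; print("front",len(f),f[:,0].mean(),f[:,0].min(), f[:,1].min(),f[:,1].max())
rr=p[(p[:,0]>.5)&(p[:,0]<.58)]; print("sides",[ (q[:,1].mean(),q[:,1].min(),q[:,1].max()) for q in (rr[rr[:,1]<.25],rr[rr[:,1]>.38]) if len(q)])
```

```text
[0.50187729 0.35517203 0.14969557] [ 5.34704059e-04  9.99999852e-01 -9.49909112e-05  3.58936288e-05] [-0.50149649  0.83289203 -0.3414016   1.68622682  0.39899013  0.69205051
  0.5197019 ] [-1.03604564  0.5952823  -0.48855623]
front 126 0.468414720484481 0.46227679804109517 0.1777479100508793 0.31067250208819297
sides [(np.float64(0.18060247418378134), np.float64(0.17815302867552613), np.float64(0.18378146706457188)), (np.float64(0.4037927789937397), np.float64(0.40062407127924504), np.float64(0.40903044863817317))]
```

View pics/top3.png

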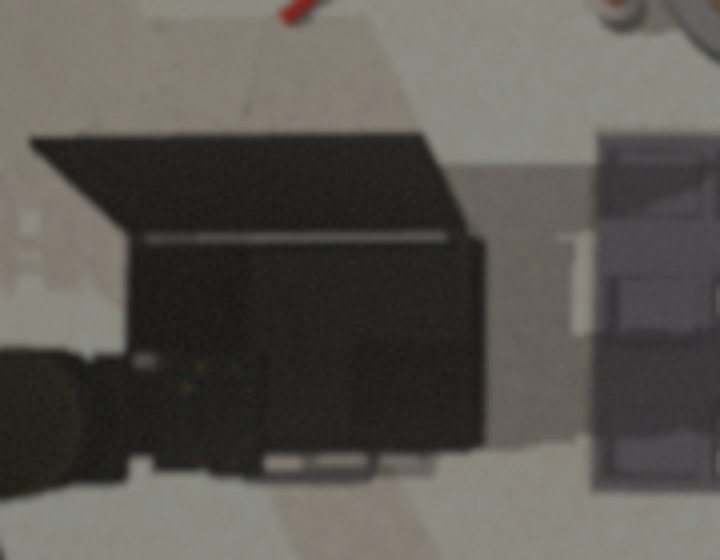

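The jar is held above the case's left front corner, and the lid leans back well clear of the gripper. I'll lower, release and press the cap.

Emit:
step_arm:
  motion:
    - {"dp": [-2, -3, 40], "twist": [0, 0, 0], "hand": -0.3}
    - {"dp": [-2, -3, 75], "twist": [0, 0, 0], "hand": -0.3}
    - {"dp": [-2, -3, 95], "twist": [0, 0, 0], "hand": -0.3}
    - {"dp": [-2, -3, 106], "twist": [0, 0, 0], "hand": -0.3}
    - {"dp": [-2, -3, 106], "twist": [0, 0, 0], "hand": -0.3}

```text
clock: 19.15
tool_pos: [0.504, 0.3526, 0.0438]
eef_rot: [-0.0, 1.0, 0.0, 0.0]
contact_force: [-0.5, 0.0, -1.8]
opening: 0.475
finger_force: 25.0
```

Emit:
step_arm:
  motion:
    - {"dp": [0, 0, 0], "twist": [0, 0, 0], "hand": -0.3}
    - {"dp": [0, 0, 0], "twist": [0, 0, 0], "hand": 0.15}
    - {"dp": [0, 0, 0], "twist": [0, 0, 0], "hand": 0.15}
    - {"dp": [0, 0, 0], "twist": [0, 0, 0], "hand": 0.15}

```text
clock: 19.65
tool_pos: [0.5041, 0.3524, 0.0442]
eef_rot: [-0.0, 1.0, 0.0, 0.0]
contact_force: [-0.7, -1.1, 1.0]
opening: 0.574
finger_force: 0.0
```

Emit:
step_arm:
  motion:
    - {"dp": [0, 0, -25], "twist": [0, 0, 0], "hand": 0.15}
    - {"dp": [0, 0, -75], "twist": [0, 0, 0], "hand": 0.15}
    - {"dp": [0, 0, -75], "twist": [0, 0, 0], "hand": -1}
    - {"dp": [0, 0, -75], "twist": [0, 0, 0], "hand": -1}
    - {"dp": [0, 0, -75], "twist": [0, 0, 0], "hand": -1}

```text
clock: 20.27
tool_pos: [0.5032, 0.3516, 0.1175]
eef_rot: [-0.0, 1.0, -0.001, -0.001]
contact_force: [0.2, -0.7, -0.4]
opening: 0.261
finger_force: 0.0
```

Emit:
step_arm:
  motion:
    - {"dp": [0, 0, 0], "twist": [0, 0, 0], "hand": -1}
    - {"dp": [0, 0, 0], "twist": [0, 0, 0], "hand": -1}
    - {"dp": [0, 0, 20], "twist": [0, 0, 0], "hand": -1}
    - {"dp": [0, 0, 32], "twist": [0, 0, 0], "hand": -1}
    - {"dp": [0, 0, 40], "twist": [0, 0, 0], "hand": -1}

```text
clock: 20.9
tool_pos: [0.5031, 0.3517, 0.0772]
eef_rot: [-0.0, 1.0, -0.001, -0.001]
contact_force: [-1.6, -0.6, 5.2]
opening: 0.003
finger_force: 2.5
```

Emit:
step_arm:
  motion:
    - {"dp": [0, 0, 2], "twist": [0, 0, 0], "hand": -1}
    - {"dp": [0, 0, 3], "twist": [0, 0, 0], "hand": -1}
    - {"dp": [0, 0, 3], "twist": [0, 0, 0], "hand": -1}

```text
clock: 21.28
tool_pos: [0.5043, 0.3527, 0.076]
eef_rot: [-0.0, 1.0, 0.001, 0.001]
contact_force: [0.1, -0.2, -0.1]
opening: 0.003
finger_force: 0.0
```

Emit:
step_arm:
  motion:
    - {"dp": [0, 0, 1], "twist": [0, 0, 0], "hand": -1}
    - {"dp": [0, 0, 2], "twist": [0, 0, 0], "hand": -1}
    - {"dp": [0, 0, 2], "twist": [0, 0, 0], "hand": -1}

```text
clock: 21.65
tool_pos: [0.5045, 0.3529, 0.0745]
eef_rot: [-0.0, 1.0, 0.001, 0.001]
contact_force: [-0.2, 0.6, 5.3]
opening: 0.009
finger_force: 2.9
```

Emit:
step_arm:
  motion:
    - {"dp": [0, 0, 1], "twist": [0, 0, 0], "hand": -1}
    - {"dp": [0, 0, 2], "twist": [0, 0, 0], "hand": -1}
    - {"dp": [0, 0, 2], "twist": [0, 0, 0], "hand": -1}

```text
clock: 22.02
tool_pos: [0.5045, 0.3529, 0.0744]
eef_rot: [-0.0, 1.0, 0.001, 0.001]
contact_force: [-3.0, -2.6, 19.3]
opening: 0.004
finger_force: 9.9
```

Emit:
step_arm:
  motion:
    - {"dp": [0, 0, 1], "twist": [0, 0, 0], "hand": -1}
    - {"dp": [0, 0, 1], "twist": [0, 0, 0], "hand": -1}
    - {"dp": [0, 0, 1], "twist": [0, 0, 0], "hand": -1}

```text
clock: 22.4
tool_pos: [0.5045, 0.353, 0.0743]
eef_rot: [-0.0, 1.0, 0.001, 0.001]
contact_force: [-4.4, -4.0, 26.0]
opening: 0.008
finger_force: 13.3
```

Emit:
step_arm:
  motion:
    - {"dp": [0, 0, -30], "twist": [0, 0, 0], "hand": -1}
    - {"dp": [0, 0, -58], "twist": [0, 0, 0], "hand": 0.3}

```text
clock: 22.65
tool_pos: [0.5039, 0.3523, 0.1294]
eef_rot: [-0.0, 1.0, 0.0, 0.0]
contact_force: [0.2, 0.3, -0.2]
opening: 0.095
finger_force: 0.0
```

Emit:
step_arm:
  motion:
    - {"dp": [-10, -55, 0], "twist": [0, 0, 0.16], "hand": 0.3}
    - {"dp": [-20, -110, 0], "twist": [0, 0, 0.32], "hand": 0.3}
    - {"dp": [-30, -170, 0], "twist": [0, 0, 0.48], "hand": 0.3}
    - {"dp": [-45, -230, 0], "twist": [0, 0, 0.64], "hand": 0.3}
    - {"dp": [-57, -290, 0], "twist": [0, 0, 0.8], "hand": 0.3}

```text
clock: 23.28
tool_pos: [0.5617, 0.0605, 0.1287]
eef_rot: [0.392, 0.92, 0.0, 0.0]
contact_force: [1.0, 0.3, -0.3]
opening: 0.641
finger_force: 0.0
```

Emit:
step_arm:
  motion:
    - {"dp": [-25, -25, 0], "twist": [0, 0, 0.16], "hand": 0.3}
    - {"dp": [-50, -49, 0], "twist": [0, 0, 0.32], "hand": 0.3}
    - {"dp": [-57, -56, 0], "twist": [0, 0, 0.48], "hand": 0.3}
    - {"dp": [-57, -56, 0], "twist": [0, 0, 0.64], "hand": 0.3}
    - {"dp": [-57, -56, 0], "twist": [0, 0, 0.771], "hand": 0.3}

```text
clock: 23.9
tool_pos: [0.5607, -0.0178, 0.1286]
eef_rot: [0.709, 0.705, 0.0, 0.0]
contact_force: [-0.3, 1.4, -0.6]
opening: 0.652
finger_force: 0.0
```

Emit:
step_arm:
  motion:
    - {"dp": [0, 0, 0], "twist": [0, 0, 0], "hand": 0.3}
    - {"dp": [0, 0, 0], "twist": [0, 0, 0], "hand": 0.3}

```text
clock: 24.15
tool_pos: [0.5606, -0.0175, 0.1286]
eef_rot: [0.706, 0.708, 0.0, 0.0]
contact_force: [0.4, -0.1, 0.3]
opening: 0.649
finger_force: 0.0
```

```bash
sed 's/range(9)/range(1)/' w.py > look.py; python3 look.py
python3 - <<'E'
from h import *
s=r.snapshot("top"); W=cloud(s)
m=(W[...,0]>.47)&(W[...,0]<.59)&(W[...,1]>.19)&(W[...,1]<.4)&(W[...,2]>.03)&(W[...,2]<.057)
print(m.sum(),np.round(W[m].mean(0),4),np.round(np.percentile(W[m],[2,98],axis=0),4))
E
```

```text
fz -0.00 +- 0.28 24.2 [ 0.5605 -0.0176  0.1286] 0.6469394677814336
0.98 [ 0.501 -0.349  0.036] 164 [ 0.5021 -0.3537  0.0553]
0.91 [ 0.501 -0.275  0.039] 160 [ 0.5007 -0.2829  0.0551]
0.71 [0.504 0.346 0.044] 183 [0.5003 0.3509 0.0528]
399 [0.4998 0.3402 0.0449] [[0.4704 0.2248 0.0325]
 [0.5323 0.3707 0.0555]]
```

Emit:
step_arm:
  motion:
    - {"dp": [0, 0, 40], "twist": [0, 0, 0], "hand": 0.3}
    - {"dp": [0, 0, 75], "twist": [0, 0, 0], "hand": 0.3}
    - {"dp": [0, 0, 89], "twist": [0, 0, 0], "hand": 0.3}
    - {"dp": [0, 0, 89], "twist": [0, 0, 0], "hand": 0.3}
    - {"dp": [0, 0, 89], "twist": [0, 0, 0], "hand": -0.3}

```text
clock: 24.92
tool_pos: [0.5613, -0.0177, 0.0408]
eef_rot: [0.707, 0.707, 0.001, 0.001]
contact_force: [-0.0, 0.2, 0.3]
opening: 0.56
finger_force: 0.0
```

Emit:
step_arm:
  motion:
    - {"dp": [0, 0, 0], "twist": [0, 0, 0], "hand": -0.3}
    - {"dp": [0, 0, 0], "twist": [0, 0, 0], "hand": -0.3}
    - {"dp": [0, 0, 0], "twist": [0, 0, 0], "hand": -0.3}
    - {"dp": [0, 0, -15], "twist": [0, 0, 0], "hand": -0.3}
    - {"dp": [0, 0, -45], "twist": [0, 0, 0], "hand": -0.3}

```text
clock: 25.55
tool_pos: [0.5591, -0.0176, 0.0849]
eef_rot: [0.707, 0.707, -0.001, -0.001]
contact_force: [0.4, -0.1, -1.1]
opening: 0.478
finger_force: 25.0
```

Emit:
step_arm:
  motion:
    - {"dp": [0, 0, -35], "twist": [0, 0, 0], "hand": -0.3}
    - {"dp": [0, 0, -35], "twist": [0, 0, 0], "hand": -0.3}
    - {"dp": [0, 0, -35], "twist": [0, 0, 0], "hand": -0.3}

```text
clock: 25.92
tool_pos: [0.5597, -0.0176, 0.1194]
eef_rot: [0.707, 0.707, -0.0, -0.001]
contact_force: [-0.8, -0.0, -2.2]
opening: 0.475
finger_force: 25.0
```

```bash
python3 w.py
```

```text
fz -1.88 +- 0.63 26.375 [ 0.5603 -0.0176  0.1193] 0.4732052911202093
0.95 [0.504 0.346 0.043] 187 [0.5004 0.3507 0.0524]
0.62 [ 0.505 -0.276  0.041] 161 [ 0.5007 -0.2828  0.0556]
0.58 [ 0.501 -0.349  0.038] 164 [ 0.5021 -0.3537  0.0551]
```

Emit:
step_arm:
  motion:
    - {"dp": [25, -20, -25], "twist": [0, 0, -0.1], "hand": -0.3}
    - {"dp": [75, -40, -30], "twist": [0, 0, -0.27], "hand": -0.3}
    - {"dp": [120, -56, -30], "twist": [0, 0, -0.45], "hand": -0.3}
    - {"dp": [165, -56, -30], "twist": [0, 0, -0.63], "hand": -0.3}
    - {"dp": [210, -56, -30], "twist": [0, 0, -0.8], "hand": -0.3}

```text
clock: 27.05
tool_pos: [0.5043, 0.1937, 0.1499]
eef_rot: [0.373, 0.928, 0.0, 0.0]
contact_force: [1.0, 0.2, -1.6]
opening: 0.476
finger_force: 25.0
```

Emit:
step_arm:
  motion:
    - {"dp": [15, 15, 0], "twist": [0, 0, -0.17], "hand": -0.3}
    - {"dp": [31, 31, 0], "twist": [0, 0, -0.34], "hand": -0.3}
    - {"dp": [31, 31, 0], "twist": [0, 0, -0.52], "hand": -0.3}
    - {"dp": [31, 31, 0], "twist": [0, 0, -0.68], "hand": -0.3}
    - {"dp": [31, 31, 0], "twist": [0, 0, -0.771], "hand": -0.3}

```text
clock: 27.68
tool_pos: [0.5039, 0.2359, 0.1496]
eef_rot: [-0.002, 1.0, -0.0, -0.0]
contact_force: [0.6, -0.1, -2.0]
opening: 0.475
finger_force: 25.0
```

Emit:
step_arm:
  motion:
    - {"dp": [0, 0, 0], "twist": [0, 0, 0], "hand": -0.3}
    - {"dp": [0, 0, 0], "twist": [0, 0, 0], "hand": -0.3}

```text
clock: 27.92
tool_pos: [0.5039, 0.2361, 0.1497]
eef_rot: [0.001, 1.0, -0.0, 0.0]
contact_force: [0.5, -0.1, -2.6]
opening: 0.479
finger_force: 25.0
```

Emit:
step_arm:
  motion:
    - {"dp": [0, 0, 40], "twist": [0, 0, 0], "hand": -0.3}
    - {"dp": [0, 0, 75], "twist": [0, 0, 0], "hand": -0.3}
    - {"dp": [0, 0, 95], "twist": [0, 0, 0], "hand": -0.3}
    - {"dp": [0, 0, 106], "twist": [0, 0, 0], "hand": -0.3}
    - {"dp": [0, 0, 106], "twist": [0, 0, 0], "hand": -0.3}

```text
clock: 28.55
tool_pos: [0.5038, 0.2363, 0.0435]
eef_rot: [0.0, 1.0, -0.0, -0.0]
contact_force: [-0.1, 0.1, -2.1]
opening: 0.472
finger_force: 25.0
```

Emit:
step_arm:
  motion:
    - {"dp": [0, 0, 0], "twist": [0, 0, 0], "hand": -0.3}
    - {"dp": [0, 0, 0], "twist": [0, 0, 0], "hand": 0.15}
    - {"dp": [0, 0, 0], "twist": [0, 0, 0], "hand": 0.15}
    - {"dp": [0, 0, 0], "twist": [0, 0, 0], "hand": 0.15}

```text
clock: 29.05
tool_pos: [0.5041, 0.2363, 0.0441]
eef_rot: [-0.0, 1.0, 0.0, 0.0]
contact_force: [0.5, -0.3, -0.5]
opening: 0.579
finger_force: 0.0
```

Emit:
step_arm:
  motion:
    - {"dp": [0, 0, -25], "twist": [0, 0, 0], "hand": 0.15}
    - {"dp": [0, 0, -75], "twist": [0, 0, 0], "hand": 0.15}
    - {"dp": [0, 0, -75], "twist": [0, 0, 0], "hand": -1}
    - {"dp": [0, 0, -75], "twist": [0, 0, 0], "hand": -1}
    - {"dp": [0, 0, -75], "twist": [0, 0, 0], "hand": -1}

```text
clock: 29.68
tool_pos: [0.5032, 0.2358, 0.1177]
eef_rot: [-0.0, 1.0, -0.001, -0.001]
contact_force: [1.1, 0.4, -0.5]
opening: 0.26
finger_force: 0.0
```

Emit:
step_arm:
  motion:
    - {"dp": [0, 0, 0], "twist": [0, 0, 0], "hand": -1}
    - {"dp": [0, 0, 0], "twist": [0, 0, 0], "hand": -1}
    - {"dp": [0, 0, 20], "twist": [0, 0, 0], "hand": -1}
    - {"dp": [0, 0, 32], "twist": [0, 0, 0], "hand": -1}
    - {"dp": [0, 0, 40], "twist": [0, 0, 0], "hand": -1}

```text
clock: 30.3
tool_pos: [0.5036, 0.2362, 0.078]
eef_rot: [-0.0, 1.0, -0.0, -0.0]
contact_force: [-2.0, -0.9, 4.9]
opening: 0.008
finger_force: 2.5
```

Emit:
step_arm:
  motion:
    - {"dp": [0, 0, 2], "twist": [0, 0, 0], "hand": -1}
    - {"dp": [0, 0, 4], "twist": [0, 0, 0], "hand": -1}
    - {"dp": [0, 0, 5], "twist": [0, 0, 0], "hand": -1}
    - {"dp": [0, 0, 6], "twist": [0, 0, 0], "hand": -1}
    - {"dp": [0, 0, 6], "twist": [0, 0, 0], "hand": -1}

```text
clock: 30.92
tool_pos: [0.5036, 0.2361, 0.0744]
eef_rot: [-0.0, 1.0, -0.0, 0.0]
contact_force: [-3.7, -2.0, 15.8]
opening: 0.008
finger_force: 7.9
```

Emit:
step_arm:
  motion:
    - {"dp": [0, 0, -30], "twist": [0, 0, 0], "hand": -1}
    - {"dp": [0, 0, -58], "twist": [0, 0, 0], "hand": 0.3}

```text
clock: 31.18
tool_pos: [0.5041, 0.2364, 0.1315]
eef_rot: [-0.0, 1.0, 0.0, 0.0]
contact_force: [-0.4, 0.4, -0.0]
opening: 0.093
finger_force: 0.0
```

Emit:
step_arm:
  motion:
    - {"dp": [0, -35, 0], "twist": [0, 0, 0.16], "hand": 0.3}
    - {"dp": [10, -70, 0], "twist": [0, 0, 0.32], "hand": 0.3}
    - {"dp": [20, -110, 0], "twist": [0, 0, 0.48], "hand": 0.3}
    - {"dp": [33, -150, 0], "twist": [0, 0, 0.64], "hand": 0.3}
    - {"dp": [33, -190, 0], "twist": [0, 0, 0.8], "hand": 0.3}

```text
clock: 31.8
tool_pos: [0.4703, 0.0452, 0.1309]
eef_rot: [0.391, 0.92, 0.0, 0.0]
contact_force: [0.5, 0.5, 0.1]
opening: 0.644
finger_force: 0.0
```

Emit:
step_arm:
  motion:
    - {"dp": [-25, -25, 0], "twist": [0, 0, 0.16], "hand": 0.3}
    - {"dp": [-45, -44, 0], "twist": [0, 0, 0.32], "hand": 0.3}
    - {"dp": [-45, -44, 0], "twist": [0, 0, 0.48], "hand": 0.3}
    - {"dp": [-45, -44, 0], "twist": [0, 0, 0.64], "hand": 0.3}
    - {"dp": [-45, -44, 0], "twist": [0, 0, 0.771], "hand": 0.3}

```text
clock: 32.42
tool_pos: [0.4713, -0.0168, 0.1309]
eef_rot: [0.709, 0.705, 0.001, 0.0]
contact_force: [-0.0, -0.2, -0.4]
opening: 0.647
finger_force: 0.0
```

Emit:
step_arm:
  motion:
    - {"dp": [0, 0, 0], "twist": [0, 0, 0], "hand": 0.3}
    - {"dp": [0, 0, 0], "twist": [0, 0, 0], "hand": 0.3}

```text
clock: 32.67
tool_pos: [0.4709, -0.0166, 0.1308]
eef_rot: [0.706, 0.708, 0.0, 0.0]
contact_force: [-0.4, -0.2, -0.3]
opening: 0.65
finger_force: 0.0
```

```bash
python3 look.py
python3 - <<'E'
from h import *
s=r.snapshot("top"); save(s,"top4",(150,150,490,310),2.3)
E
```

```text
fz -0.34 +- 0.01 32.725 [ 0.4709 -0.0167  0.1308] 0.647847970420657
0.9 [ 0.502 -0.346  0.036] 163 [ 0.5009 -0.3539  0.055 ]
0.73 [0.503 0.345 0.043] 193 [0.5003 0.3505 0.0524]
0.69 [0.503 0.232 0.042] 222 [0.4958 0.2358 0.0527]
0.28 [ 0.76  -0.134  0.099] 482 [ 0.7635 -0.1369  0.1046]
```

View pics/top4.png

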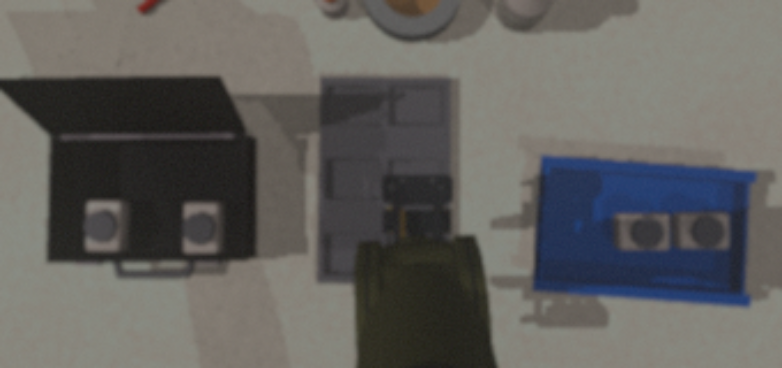

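Two filled jars stand in the case at about (105,225) and (202,227), and two empties are in the tub at (643,230) and (705,230). The gripper is above the last jar, near (415,230). Picking it.

Emit:
step_arm:
  motion:
    - {"dp": [0, 0, 40], "twist": [0, 0, 0], "hand": 0.3}
    - {"dp": [0, 0, 75], "twist": [0, 0, 0], "hand": 0.3}
    - {"dp": [0, 0, 91], "twist": [0, 0, 0], "hand": 0.3}
    - {"dp": [0, 0, 91], "twist": [0, 0, 0], "hand": 0.3}
    - {"dp": [0, 0, 91], "twist": [0, 0, 0], "hand": -0.3}

```text
clock: 33.45
tool_pos: [0.4712, -0.0168, 0.0406]
eef_rot: [0.707, 0.707, 0.0, 0.0]
contact_force: [-0.1, 0.4, -0.2]
opening: 0.561
finger_force: 0.0
```

Emit:
step_arm:
  motion:
    - {"dp": [0, 0, 0], "twist": [0, 0, 0], "hand": -0.3}
    - {"dp": [0, 0, 0], "twist": [0, 0, 0], "hand": -0.3}
    - {"dp": [0, 0, 0], "twist": [0, 0, 0], "hand": -0.3}
    - {"dp": [0, 0, -15], "twist": [0, 0, 0], "hand": -0.3}
    - {"dp": [0, 0, -45], "twist": [0, 0, 0], "hand": -0.3}

```text
clock: 34.08
tool_pos: [0.47, -0.0167, 0.0853]
eef_rot: [0.707, 0.707, -0.001, -0.001]
contact_force: [-0.2, -0.1, -0.6]
opening: 0.476
finger_force: 25.0
```

Emit:
step_arm:
  motion:
    - {"dp": [0, 0, -35], "twist": [0, 0, 0], "hand": -0.3}
    - {"dp": [0, 0, -35], "twist": [0, 0, 0], "hand": -0.3}
    - {"dp": [0, 0, -35], "twist": [0, 0, 0], "hand": -0.3}

```text
clock: 34.45
tool_pos: [0.4705, -0.0167, 0.1199]
eef_rot: [0.707, 0.707, 0.0, 0.0]
contact_force: [-0.5, 0.4, -1.3]
opening: 0.475
finger_force: 25.0
```

```bash
python3 w.py
```

```text
fz -0.41 +- 0.59 34.9 [ 0.4705 -0.0167  0.1194] 0.47254888130410094
0.72 [0.504 0.348 0.044] 187 [0.5004 0.3513 0.0525]
0.71 [0.508 0.23  0.043] 188 [0.501  0.2362 0.0523]
0.66 [ 0.5   -0.351  0.038] 164 [ 0.5032 -0.3541  0.0551]
0.62 [ 0.506 -0.277  0.042] 160 [ 0.5007 -0.2832  0.0555]
```

Emit:
step_arm:
  motion:
    - {"dp": [-50, 10, 0], "twist": [0, 0, 0], "hand": -0.3}
    - {"dp": [-100, 20, 0], "twist": [0, 0, 0], "hand": -0.3}
    - {"dp": [-150, 31, 0], "twist": [0, 0, 0], "hand": -0.3}
    - {"dp": [-199, 31, 0], "twist": [0, 0, 0], "hand": -0.3}
    - {"dp": [-199, 31, 0], "twist": [0, 0, 0], "hand": -0.3}

```text
clock: 35.58
tool_pos: [0.5006, -0.2215, 0.1196]
eef_rot: [0.71, 0.704, -0.001, 0.001]
contact_force: [-0.0, 0.4, -0.2]
opening: 0.473
finger_force: 25.0
```

Emit:
step_arm:
  motion:
    - {"dp": [0, 0, 0], "twist": [0, 0, 0], "hand": -0.3}
    - {"dp": [0, 0, 40], "twist": [0, 0, 0], "hand": -0.3}
    - {"dp": [0, 0, 75], "twist": [0, 0, 0], "hand": -0.3}
    - {"dp": [0, 0, 75], "twist": [0, 0, 0], "hand": -0.3}
    - {"dp": [0, 0, 75], "twist": [0, 0, 0], "hand": -0.3}

```text
clock: 36.2
tool_pos: [0.502, -0.2146, 0.0455]
eef_rot: [0.706, 0.708, 0.0, -0.0]
contact_force: [0.3, 0.6, -0.0]
opening: 0.473
finger_force: 25.0
```

Emit:
step_arm:
  motion:
    - {"dp": [0, 0, 0], "twist": [0, 0, 0], "hand": 0.3}
    - {"dp": [0, 0, 0], "twist": [0, 0, 0], "hand": 0.3}
    - {"dp": [0, 0, 0], "twist": [0, 0, 0], "hand": 0.3}
    - {"dp": [0, 0, -50], "twist": [0, 0, 0], "hand": 0.3}
    - {"dp": [0, 0, -110], "twist": [0, 0, 0], "hand": 0.3}

```text
clock: 36.83
tool_pos: [0.5009, -0.2154, 0.1551]
eef_rot: [0.707, 0.707, -0.001, -0.001]
contact_force: [1.9, -0.0, 0.1]
opening: 0.645
finger_force: 0.0
```

Emit:
step_arm:
  motion:
    - {"dp": [50, 0, -40], "twist": [0, 0, 0], "hand": -1}
    - {"dp": [100, 0, -80], "twist": [0, 0, 0], "hand": -1}
    - {"dp": [150, 0, -120], "twist": [0, 0, 0], "hand": -1}
    - {"dp": [200, 0, -150], "twist": [0, 0, 0], "hand": -1}
    - {"dp": [200, 0, -150], "twist": [0, 0, 0], "hand": -1}

```text
clock: 37.45
tool_pos: [0.503, -0.0104, 0.3073]
eef_rot: [0.704, 0.71, 0.003, 0.001]
contact_force: [-0.3, -0.5, -0.1]
opening: 0.108
finger_force: 0.0
```

```bash
python3 look.py
python3 - <<'E'
from h import *
s=r.snapshot("top"); save(s,"top5",(150,80,490,310),2.3)
E
```

```text
fz -0.61 +- 0.46 37.5 [ 0.5021 -0.0137  0.3059] 0.06206242488815421
0.86 [0.505 0.231 0.042] 209 [0.4983 0.2355 0.0527]
0.74 [ 0.503 -0.278  0.041] 158 [ 0.5007 -0.2828  0.0552]
0.64 [ 0.502 -0.211  0.035] 162 [ 0.5006 -0.2142  0.055 ]
0.64 [ 0.499 -0.347  0.036] 164 [ 0.5021 -0.3543  0.0547]
0.55 [0.503 0.346 0.044] 192 [0.5003 0.3503 0.0527]
```

View pics/top5.png

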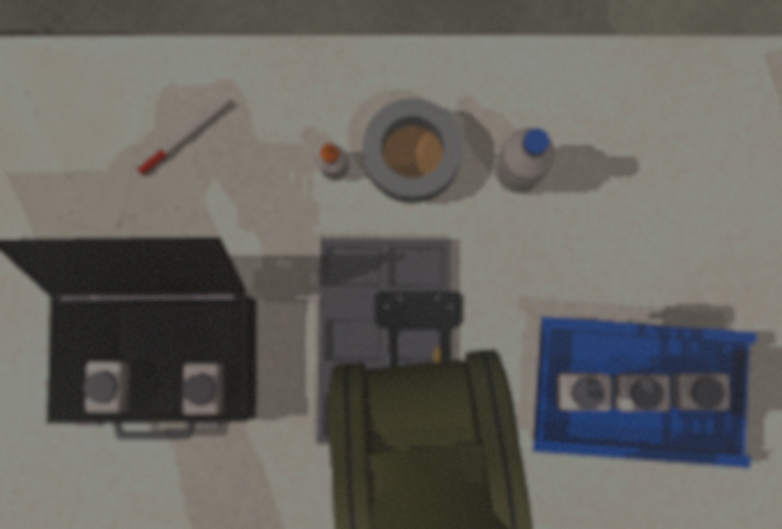

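All five are sorted: the case jars are at (103,388) and (201,390) with caps home, and the three empties are in the tub at (585-708, 390). The bystanders are untouched. Next is the lid.

Emit:
step_arm:
  motion:
    - {"dp": [32, 22, 0], "twist": [0, 0, -0.16], "hand": -1}
    - {"dp": [64, 44, 0], "twist": [0, 0, -0.32], "hand": -1}
    - {"dp": [96, 66, 0], "twist": [0, 0, -0.48], "hand": -1}
    - {"dp": [128, 88, 0], "twist": [0, 0, -0.64], "hand": -1}
    - {"dp": [160, 109, 0], "twist": [0, 0, -0.8], "hand": -1}

```text
clock: 38.22
tool_pos: [0.6114, 0.1422, 0.3031]
eef_rot: [0.375, 0.927, -0.001, -0.001]
contact_force: [0.2, -0.0, -0.2]
opening: 0.008
finger_force: 0.0
```

Emit:
step_arm:
  motion:
    - {"dp": [5, 36, 0], "twist": [0, 0, -0.16], "hand": -1}
    - {"dp": [10, 72, 0], "twist": [0, 0, -0.32], "hand": -1}
    - {"dp": [15, 108, 0], "twist": [0, 0, -0.48], "hand": -1}
    - {"dp": [20, 145, 0], "twist": [0, 0, -0.64], "hand": -1}
    - {"dp": [24, 181, 0], "twist": [0, 0, -0.771], "hand": -1}

```text
clock: 38.85
tool_pos: [0.7209, 0.2884, 0.3026]
eef_rot: [-0.001, 1.0, -0.001, -0.001]
contact_force: [0.3, -0.4, -0.8]
opening: 0.003
finger_force: 0.0
```

Emit:
step_arm:
  motion:
    - {"dp": [0, 0, 0], "twist": [0, 0, 0], "hand": -1}
    - {"dp": [0, 0, 0], "twist": [0, 0, 0], "hand": -1}

```text
clock: 39.1
tool_pos: [0.7198, 0.2881, 0.3033]
eef_rot: [0.002, 1.0, -0.001, -0.001]
contact_force: [-0.2, -0.1, -0.3]
opening: 0.004
finger_force: 0.0
```

Emit:
step_arm:
  motion:
    - {"dp": [0, 0, 50], "twist": [0, 0, 0], "hand": -1}
    - {"dp": [0, 0, 95], "twist": [0, 0, 0], "hand": -1}
    - {"dp": [0, 0, 108], "twist": [0, 0, 0], "hand": -1}
    - {"dp": [0, 0, 108], "twist": [0, 0, 0], "hand": -1}
    - {"dp": [25, 0, 108], "twist": [0, 0, 0], "hand": -1}

```text
clock: 39.72
tool_pos: [0.697, 0.2903, 0.1991]
eef_rot: [0.002, 1.0, 0.001, 0.003]
contact_force: [0.4, 0.4, -0.1]
opening: 0.005
finger_force: 0.0
```

Emit:
step_arm:
  motion:
    - {"dp": [20, 0, 0], "twist": [0, 0, 0], "hand": -1}
    - {"dp": [40, 0, 0], "twist": [0, 0, 0], "hand": -1}
    - {"dp": [60, 0, 0], "twist": [0, 0, 0], "hand": -1}
    - {"dp": [80, 0, 0], "twist": [0, 0, 0], "hand": -1}
    - {"dp": [95, 0, 0], "twist": [0, 0, 0], "hand": -1}

```text
clock: 40.35
tool_pos: [0.6027, 0.2911, 0.2006]
eef_rot: [0.001, 1.0, 0.002, 0.005]
contact_force: [4.4, 1.1, -1.8]
opening: 0.004
finger_force: 1.8
```

Emit:
step_arm:
  motion:
    - {"dp": [20, 0, 0], "twist": [0, 0, 0], "hand": -1}
    - {"dp": [40, 0, 0], "twist": [0, 0, 0], "hand": -1}
    - {"dp": [50, 0, 0], "twist": [0, 0, 0], "hand": -1}
    - {"dp": [60, 0, 0], "twist": [0, 0, 0], "hand": -1}
    - {"dp": [60, 0, 0], "twist": [0, 0, 0], "hand": -1}

```text
clock: 40.98
tool_pos: [0.5394, 0.2912, 0.1975]
eef_rot: [-0.0, 1.0, 0.0, 0.0]
contact_force: [0.8, 0.6, 2.1]
opening: 0.004
finger_force: 1.1
```

Run:
```python
from h import *
st=r.get_state(); print(st["tool_pos"],st["contact_force"])
s=r.snapshot("scene"); save(s,"sc2",(320,100,640,320),2.4)
W=cloud(s); m=(W[...,0]>.42)&(W[...,0]<.65)&(W[...,1]>.18)&(W[...,1]<.24)&(W[...,2]>.065)&(W[...,2]<.23)
p=W[m]
for lo in np.arange(.07,.22,.02):
    q=p[(p[:,2]>lo)&(p[:,2]<lo+.02)]
    if len(q): print(round(lo,2),len(q),np.round(np.median(q,0),3))
```

```text
[0.53936964 0.29118772 0.19749801] [0.81153946 0.62940917 2.11656904]
0.07 195 [0.611 0.211 0.081]
0.09 222 [0.595 0.21  0.1  ]
0.11 209 [0.578 0.212 0.12 ]
0.13 237 [0.562 0.21  0.14 ]
0.15 238 [0.543 0.211 0.16 ]
0.17 151 [0.529 0.211 0.176]
```

View pics/sc2.png

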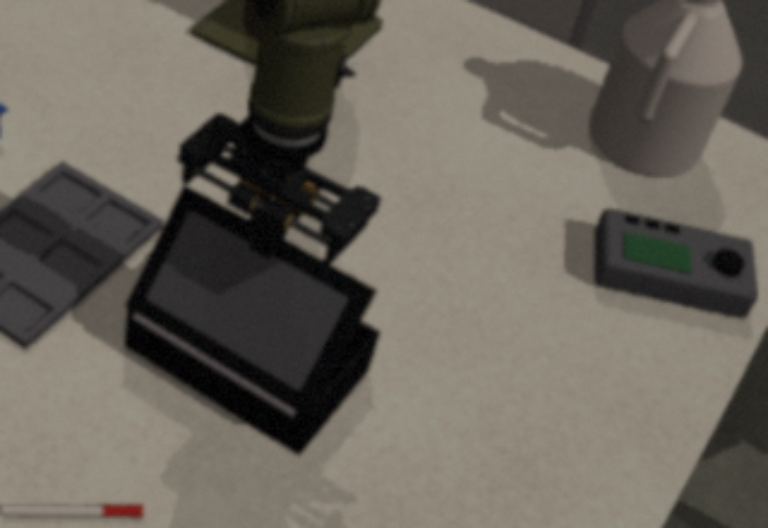

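The lid is down to about 50°, with its free edge at about (280,235) in the crop and the fingers on its outer face. I'll follow the arc down.

Emit:
step_arm:
  motion:
    - {"dp": [14, 0, 16], "twist": [0, 0, 0], "hand": -1}
    - {"dp": [24, 0, 33], "twist": [0, 0, 0], "hand": -1}
    - {"dp": [32, 0, 50], "twist": [0, 0, 0], "hand": -1}
    - {"dp": [38, 0, 65], "twist": [0, 0, 0], "hand": -1}
    - {"dp": [44, 0, 80], "twist": [0, 0, 0], "hand": -1}

```text
clock: 41.65
tool_pos: [0.4957, 0.2911, 0.1163]
eef_rot: [0.0, 1.0, 0.0, 0.0]
contact_force: [3.2, -0.7, 1.7]
opening: 0.004
finger_force: 1.2
```

Emit:
step_arm:
  motion:
    - {"dp": [0, 0, 8], "twist": [0, 0, 0], "hand": -1}
    - {"dp": [0, 0, 14], "twist": [0, 0, 0], "hand": -1}
    - {"dp": [0, 0, 18], "twist": [0, 0, 0], "hand": -1}
    - {"dp": [0, 0, 18], "twist": [0, 0, 0], "hand": -1}

```text
clock: 42.15
tool_pos: [0.4955, 0.2909, 0.099]
eef_rot: [-0.0, 1.0, 0.0, -0.0]
contact_force: [-1.7, -0.4, 4.1]
opening: 0.006
finger_force: 2.0
```

Emit:
step_arm:
  motion:
    - {"dp": [0, 0, 1], "twist": [0, 0, 0], "hand": -1}
    - {"dp": [0, 0, 2], "twist": [0, 0, 0], "hand": -1}
    - {"dp": [0, 0, 2], "twist": [0, 0, 0], "hand": -1}

```text
clock: 42.52
tool_pos: [0.4955, 0.2908, 0.0988]
eef_rot: [-0.0, 1.0, -0.0, 0.0]
contact_force: [-5.3, -3.2, 18.7]
opening: 0.004
finger_force: 9.6
```

Emit:
step_arm:
  motion:
    - {"dp": [0, 0, 1], "twist": [0, 0, 0], "hand": -1}
    - {"dp": [0, 0, 2], "twist": [0, 0, 0], "hand": -1}
    - {"dp": [0, 0, 2], "twist": [0, 0, 0], "hand": -1}

```text
clock: 42.9
tool_pos: [0.4955, 0.2909, 0.0986]
eef_rot: [-0.0, 1.0, -0.0, 0.001]
contact_force: [-8.3, -4.2, 35.1]
opening: 0.009
finger_force: 17.3
```

Emit:
step_arm:
  motion:
    - {"dp": [0, 0, 0], "twist": [0, 0, 0], "hand": -1}
    - {"dp": [0, 0, -10], "twist": [0, 0, 0], "hand": -1}
    - {"dp": [0, 0, -60], "twist": [0, 0, 0], "hand": -1}
    - {"dp": [0, 0, -120], "twist": [0, 0, 0], "hand": -1}
    - {"dp": [0, 0, -160], "twist": [0, 0, 0], "hand": -1}

```text
clock: 43.52
tool_pos: [0.4966, 0.291, 0.2573]
eef_rot: [0.0, 1.0, 0.001, 0.001]
contact_force: [-0.0, 0.2, 0.1]
opening: 0.006
finger_force: 0.0
```

Emit:
step_arm:
  motion:
    - {"dp": [0, -60, -40], "twist": [0, 0, 0], "hand": -1}
    - {"dp": [0, -120, -40], "twist": [0, 0, 0], "hand": -1}
    - {"dp": [0, -170, -40], "twist": [0, 0, 0], "hand": -1}
    - {"dp": [0, -200, -40], "twist": [0, 0, 0], "hand": -1}
    - {"dp": [0, -200, -40], "twist": [0, 0, 0], "hand": -1}

```text
clock: 44.15
tool_pos: [0.496, 0.0875, 0.2945]
eef_rot: [0.003, 1.0, -0.001, -0.0]
contact_force: [-0.4, 0.1, 0.2]
opening: -0.0
finger_force: 0.0
```

```bash
python3 look.py
python3 - <<'E'
from h import *
s=r.snapshot("top"); W=cloud(s); save(s,"top6",(150,80,490,310),2.3)
m=(W[...,0]>.47)&(W[...,0]<.6)&(W[...,1]>.19)&(W[...,1]<.4)&(W[...,2]<.12)
p=W[m]; A=np.c_[p[:,0],p[:,1],np.ones(len(p))]; print(np.linalg.lstsq(A,p[:,2],rcond=None)[0], p[:,2].mean())
E
```

```text
fz 0.11 +- 0.06 44.2 [0.496  0.0902 0.2947] 0.005752550675382458
0.9 [ 0.503 -0.209  0.04 ] 163 [ 0.5006 -0.2139  0.0548]
0.7 [ 0.504 -0.276  0.042] 161 [ 0.5007 -0.2833  0.0554]
0.68 [ 0.498 -0.347  0.038] 165 [ 0.5009 -0.3541  0.0549]
0.44 [ 0.501 -0.286  0.055] 161 [ 0.5007 -0.2833  0.0554]
0.31 [0.77  0.082 0.056] 144 [0.7733 0.0811 0.0563]
[-0.00267937 -0.00251845  0.07972921] 0.07748378369297226
```

View pics/top6.png

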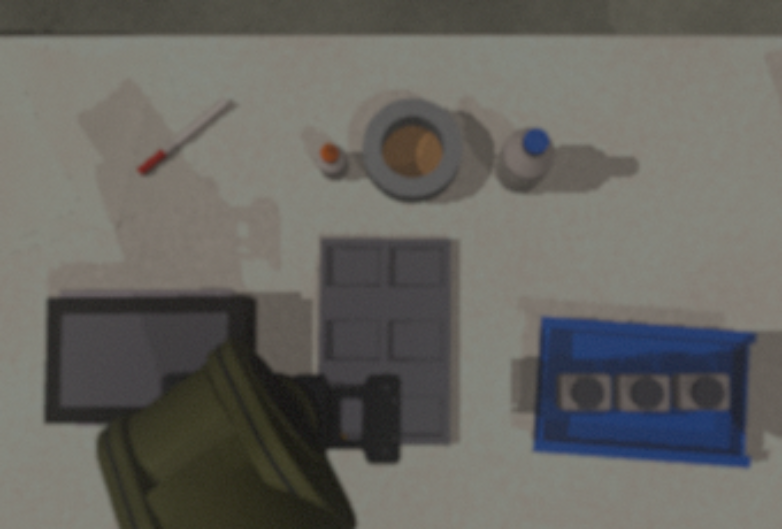

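The lid lies flat and shut at (50-250, 297-420), with a slope of about 0.003. The three empties are in the tub, the tray is empty and the bystanders are where they were. Handing in.

```bash
python3 -c "
from plant import r
print(r.finish_job())"
```

```text
the job is handed in; nothing more can be done
None
```

The job is handed in at about 44 s of the 210 s; no verdict came back. The 2 filled jars are upright in the case with caps pressed home and the lid shut flat, the 3 empty ones are in the tub, and the tape and both bottles were not moved.

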